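# Lock the blue flow cell's torque knob

## Robot

A 6-joint arm with a two-finger parallel gripper is mounted at the origin on a cart in front of the work surface, level with it; the furniture and walls round the work are solid. World frame = base frame: x ahead of the robot, y to its left, z up, the work surface at z = 0. Lengths are in m, angles in rad, forces in N, time in s.
With the tool pointing down it reaches from about 0.35 to 0.775 m from the base axis. Payload 5.5 kg.
Tool frame: the origin (TCP) lies at the very end of the fingers, on their centre line; the grasp point (between the pads) lies 19 mm behind it (env.grip_point_offset is the distance from the TCP to the grasp point, in m); z points along the fingers, y is the line along which they close (so a half turn about z gives the same grasp; the last joint's range is limited). The gripper opens to 85 mm and grips with 20 to 120 N. Pads are 22 mm wide; open, the fingers measure 114 mm over their backs; the gripper's body (76 mm by 85 mm) begins 54 mm behind the grasp point. The pads swing forward as they close: fully open they stand 13 mm farther back than shut.
Start: joints at [1.154, 0.313, 0.046, 1.304, 0, 1.431], TCP at [0.157, 0.553, 0.231] pointing down, gripper open.
Joint ranges: [-2.76, 2.76], [-0.86, 1.69], [-1.03, 1.26], [-2.2, 2.34], [-1.47, 1.5], [-3.14, 3.14]. Speed limits (rad/s): [2.57, 2.57, 3.14, 3.14, 3.14, 3.14].

## Interface

Orientations are given as a unit quaternion [w, x, y, z].
In Python, from workcell import sensors, imaging, workorder, env gives the robot as it stands.
- The arm moves only by the shell command python3 -m handwheel 'ROWS' [FORCE]. ROWS is JSON, a list of rows, each a list of 5 numbers: the shift along the tool's x, y, z in mm, then the turn about the tool's z in rad, then the opening, from 0 (shut) to 1 (fully open). A call has 1 to 8 rows; each row is the pose to reach, as a shift and turn from the pose commanded when the call began, along the tool's axes at that moment; what a row does not reach only later rows make up. A row lasts 1/10 s, in which the tool goes at most 50 mm and 8.59 degrees, less where a joint would pass 70% of its speed; a pose out of reach is approached as far as the arm can. A call with a gripper value outside its range is refused whole. The fingers move at their own pace and stop on an object; FORCE is the grip in N (left out, the last holds). Time passes only in rows, so rows that repeat a pose let the fingers close. It gives the time, the measured TCP pose, the force, the opening and the grip force at its end, in the units of the state.
- sensors.get_state(): the state, without advancing time (a new reading comes with each control period).
- imaging.read_camera(name): name is "side" or "top" or "wrist"; returns a dict with "color" (480x640x3 uint8, blue, green, red), "z_map" (480x640 float32, m along the optical axis (not along the pixel's ray), 0 where there is no reading), "fx", "fy", "cx", "cy" (pixels), "k1" (the pictures are not rectified: a ray, as slopes to the right and down, at radius r is drawn at 1 + k1 r^2 times it, then the intrinsics apply), "xyz" and "rotation" of the camera in the world. Camera axes: x right, y down, z forward; pixel columns grow to the right and rows downward; lengths in m; the calibration is good to about 2 mm. A picture is of the moment at which its call begins.
- workorder.hand_in(): hands the job in; it is judged then, once.
The state is a dict: "clock": time; "joint_pos": joint angles; "qvel": joint speeds; "tau": joint torques, N m; "tcp_pos": TCP position; "orientation": TCP orientation; "wrist_force": force on the tool from outside, world axes, zero at the start; "ft_torque": the same for the moment, N m; "finger_gap": finger opening in m; "grip_force": force on a finger pad.
Only numpy, scipy, OpenCV 4.12 (cv2) and the standard library are available. Lean on these libraries where they do the work, as an engineer would, in place of code of your own. Each camera call takes 0.05 s, during which the arm holds its last target. There are 200 camera calls.

## Task

Lock the flow cell that has the blue knob: turn its knob clockwise, seen from above, until it clicks past its detent and its white pointer stands in the green of the dial, then let go and move clear. Leave the orange knob open.

Things in the scene. Friction and masses are not known exactly. Their poses are not given: they have to be found in the camera images.
- blue_knob_grip (a point): Centre of the blue knob: an upright bar 48 long, 14 thick, 37 high (53 to 90 mm above the bench) on a black disc of 44 mm diameter. Point on its vertical turning axis, 75 mm above the bench, 15 mm below the bar's top. Turns with the knob: z up, x along the bar to its end with the white pointer line, y across the 14 mm. It tops a fixed clamp: base 72 x 72 x 14 mm, round tower with white dial.
- blue_knob (a joint): Knob angle, rad: 0 = pointer at the dial's black line (open), grows clockwise seen from above; starts at 0 to 0.15; green arc (locked) from 0.7 to 1.15, where it stops. Spring detent from 0.27 to 0.76, crest at 0.52: before the crest it resists with up to 0.15 N m and springs back if let go; past it, it moves on to 0.76 by itself. Elsewhere it turns easily and stays put.
- orange_knob_grip (a point): The orange knob on the other clamp, the same in make, size, point and axes. The two clamps stand one behind the other seen from the robot, either one in front, their knob axes at least 110 mm apart.
- orange_knob (a joint): Angle of the orange knob in rad, measured as for the blue one; it too starts open, at 0 to 0.15.

How it is judged:
At the end, for the whole second after the job is handed in: The blue knob rests, let go, past its detent with its pointer in the green (angle above 0.7 rad), and the orange knob is still open (below 0.32 rad) (value of joint blue_knob above 0.7 rad and velocity of joint blue_knob between -0.1 and 0.1 rad/s and value of joint orange_knob below 0.32 rad); the robot touches nothing.
It fails at once if the orange knob is turned into its detent (value of joint orange_knob above 0.32 rad).
It also fails if it takes over 29 s, if anything falls off the work surface, if the arm or the gripper's body presses on something with over 40 N, if the wrist force passes 120 N, or if a joint passes its speed limit or range.

## Working session

There is one attempt and no reset: what is moved stays moved. The work goes in short steps, Python scripts to look and compute and a shell command to move; the robot and the scene stay as the last step left them, time stands still between calls to the robot, and variables do not carry over. Pictures are saved under pics/ and viewed, at most 10 in all, crops included, and the job is handed in when it is done.

```bash
mkdir -p pics; cat > h.py <<'E'
import numpy as np, cv2
from workcell import sensors, imaging
def cam(n,save=None):
    c=imaging.read_camera(n)
    if save: cv2.imwrite('pics/'+save,c['color'])
    return c
def R(c):
    r=np.array(c['rotation'],float)
    if r.shape==(3,3): return r
    from scipy.spatial.transform import Rotation as S
    w,x,y,z=r.ravel(); return S.from_quat([x,y,z,w]).as_matrix()
def rays(c,uv):
    K=np.array([[c['fx'],0,c['cx']],[0,c['fy'],c['cy']],[0,0,1.]])
    p=cv2.undistortPoints(np.array(uv,float).reshape(-1,1,2),K,np.array([c['k1'],0,0,0.])).reshape(-1,2)
    return np.c_[p,np.ones(len(p))]
def at_z(c,uv,z):
    d=rays(c,uv)@R(c).T; o=np.array(c['xyz']); return o+d*((z-o[2])/d[:,2])[:,None]
def depthpts(c,mask):
    v,u=np.nonzero((mask>0)&(c['z_map']>0)); r=rays(c,np.c_[u,v])
    return (r*c['z_map'][v,u][:,None])@R(c).T+np.array(c['xyz'])
def masks(c):
    h=cv2.cvtColor(c['color'],cv2.COLOR_BGR2HSV)
    return cv2.inRange(h,(100,110,50),(125,255,255)),cv2.inRange(h,(5,140,90),(20,255,255))
E
python3 - <<'E'
from h import *
s=sensors.get_state();print({k:np.round(v,3) for k,v in s.items()})
ims=[]
for n in('top','side','wrist'):
    c=cam(n);ims.append(c['color']);print(n,np.round(c['xyz'],3),np.round(R(c),2).tolist())
    for m,nm in zip(masks(c),('blue','orange')):
        k,l,st,ce=cv2.connectedComponentsWithStats(m)
        for i in np.argsort(-st[1:,4])[:3]+1:
            if st[i,4]>60:
                p=depthpts(c,l==i); print(nm,st[i],np.round(ce[i]), np.round(np.median(p,0),3) if len(p) else '',np.round(np.percentile(p[:,2],[2,98]),3) if len(p) else '')
cv2.imwrite('pics/a.png',cv2.resize(np.vstack([np.hstack(ims[:2]),np.hstack([ims[2],ims[2]*0])]),(800,600)))
E
```

```text
{'clock': np.float64(0.0), 'joint_pos': array([1.154, 0.314, 0.045, 1.304, 0.   , 1.431]), 'qvel': array([-0.001, -0.001, -0.   ,  0.001, -0.001,  0.002]), 'tau': array([-1.0000e-03, -4.8062e+01,  2.9854e+01,  1.9000e-02, -0.0000e+00,
       -0.0000e+00]), 'tcp_pos': array([0.157, 0.553, 0.23 ]), 'orientation': array([-0.   ,  0.138,  0.99 , -0.001]), 'wrist_force': array([-0.089,  0.083, -0.07 ]), 'ft_torque': array([ 0.046,  0.001, -0.005]), 'grip_force': np.float64(0.0), 'finger_gap': np.float64(0.085)}
top [0.398 0.218 0.952] [[0.01, -0.99, 0.11], [-1.0, -0.02, -0.03], [0.03, -0.11, -0.99]]
blue [ 338   34  101   60 4780] [388.  63.] [0.818 0.077 0.036] [0.002 0.039]
blue [315 286  29  17 232] [329. 295.] [0.402 0.179 0.09 ] [0.054 0.094]
blue [513  55  16  15 171] [521.  62.] [ 0.787 -0.128  0.126] [-0.001  0.13 ]
orange [ 490   54   83   57 2085] [529.  89.] [ 0.767 -0.173  0.044] [0.002 0.128]
orange [302 179  13  35 250] [308. 198.] [0.558 0.216 0.089] [0.01  0.093]
side [ 0.708 -0.13   0.842] [[0.86, 0.46, -0.22], [0.51, -0.77, 0.39], [0.01, -0.45, -0.89]]
blue [259 212  24  24 292] [271. 224.] [0.405 0.177 0.082] [-0.001  0.092]
orange [337 238  26  17 197] [347. 246.] [0.558 0.211 0.088] [-0.001  0.092]
wrist [0.078 0.575 0.373] [[0.27, 0.91, 0.31], [0.96, -0.26, -0.09], [-0.0, 0.32, -0.95]]
blue [112 456  13  24  69] [119. 466.] [0.405 0.204 0.071] [0.055 0.307]
blue [629 454  11  11  62] [635. 458.] [0.697 0.927 0.005] [-0.     0.322]
```

View pics/a.png

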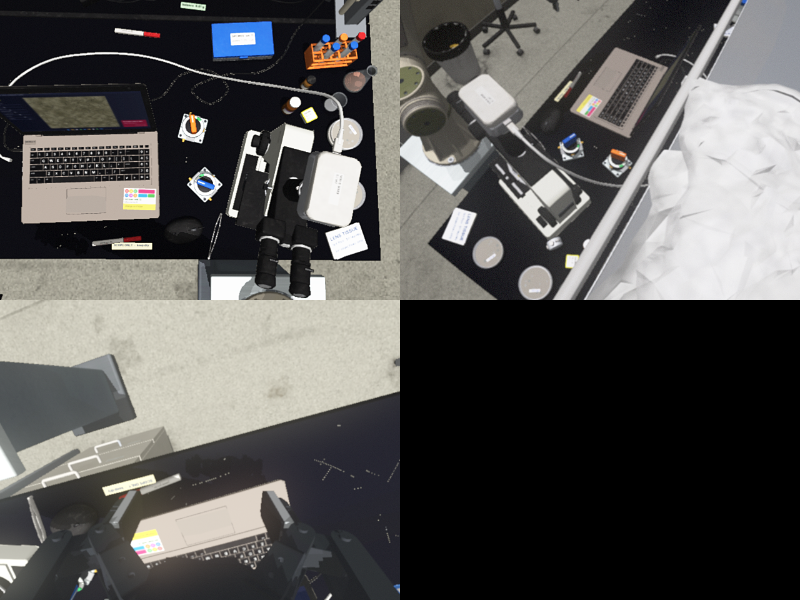

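The view shows the blue knob at top pixel (329,295) and orange at (308,198). The blue one is nearer the robot, with the microscope on its right and the laptop on its left. Next I measure the bar direction, the heights from two views and the clearances.

```bash
python3 - <<'E'
from h import *
t=cam('top');s=cam('side')
for j,(nm) in enumerate(('blue','orange')):
    P=[];D=[]
    for c,b in((t,(280,160,360,320)),(s,(240,200,370,260))):
        m=masks(c)[j].copy();k=np.zeros_like(m);k[b[1]:b[3],b[0]:b[2]]=1;m*=k
        p=depthpts(c,m);tp=p[p[:,2]>.086];x=cv2.minAreaRect(np.float32(tp[:,:2]*1000))
        print(nm,len(tp),np.round(tp.mean(0),4),x,np.round(np.percentile(p[:,2],95),4))
        v,u=np.nonzero(m);P.append(np.array(c['xyz']));d=rays(c,[[u.mean(),v.mean()]])@R(c).T;D.append(d[0]/np.linalg.norm(d))
    a=np.linalg.lstsq(np.c_[D[0],-D[1]],P[1]-P[0],rcond=None)[0];q=[P[i]+a[i]*D[i] for i in(0,1)]
    print('tri',np.round(q,4))
p=depthpts(t,np.ones((480,640)));print('height grid mm, rows x .28-.64, cols y .34..0.04 step .02')
for X in np.arange(.28,.65,.02):
    print('%.2f'%X,[int(1000*q[:,2].max()) if len(q:=p[(abs(p[:,0]-X)<.01)&(abs(p[:,1]-Y)<.01)]) else -1 for Y in np.arange(.34,.03,-.02)])
im=np.hstack([cv2.resize(t['color'][170:330,270:370],(400,600)[:2],interpolation=2),cv2.resize(s['color'][200:280,240:300],(400,600),interpolation=2)])
cv2.imwrite('pics/b.png',im[:600])
E
```

```text
blue 212 [0.4016 0.1802 0.0904] ((402.120361328125, 181.6696319580078), (46.28541946411133, 13.737443923950195), 70.22734832763672) 0.0926
blue 123 [0.4037 0.1762 0.0888] ((403.66522216796875, 179.31173706054688), (47.273094177246094, 14.771666526794434), 69.55696105957031) 0.0904
tri [[0.402  0.1796 0.0734]
 [0.4021 0.1797 0.0734]]
orange 196 [0.5586 0.217  0.0904] ((561.3076171875, 217.29335021972656), (47.8434944152832, 13.826387405395508), 9.084331512451172) 0.0926
orange 121 [0.5601 0.213  0.0889] ((562.8367919921875, 214.2157745361328), (46.07319259643555, 14.624305725097656), 7.78814172744751) 0.0906
tri [[0.5518 0.216  0.0719]
 [0.5511 0.2155 0.0718]]
height grid mm, rows x .28-.64, cols y .34..0.04 step .02
0.28 [4, 4, 13, 36, 41, 42, 46, 42, 34, 11, 11, 4, 346, 376, 372, 321]
0.30 [21, 20, 17, 30, 39, 40, 39, 34, 22, 6, 14, 134, 316, 339, 336, 335]
0.32 [22, 23, 22, 4, 5, 5, 6, 4, 4, 4, 15, 131, 319, 337, 337, 336]
0.34 [25, 23, 22, 5, 6, 5, 4, 5, 4, 4, 4, 49, 144, 330, 328, 478]
0.36 [24, 24, 20, 4, 5, 6, 6, 16, 20, 17, 6, 47, 143, 145, 482, 485]
0.38 [24, 25, 23, 5, 5, 4,
[... 182 characters left out ...]
0.44 [27, 24, 3, 5, 6, 4, 4, 48, 51, 16, 4, 4, 46, 143, 145, 484]
0.46 [28, 23, 5, 4, 5, 4, 3, 4, 12, 5, 5, 4, 29, 49, 49, 451]
0.48 [27, 22, 4, 6, 4, 4, 4, 5, 5, 5, 5, 4, 4, 49, 52, 115]
0.50 [27, 24, 4, 6, 3, 5, 4, 5, 5, 4, 5, 5, 4, 49, 106, 124]
0.52 [26, 24, 5, 4, 4, 18, 19, 20, 12, 4, 5, 5, 5, 48, 108, 147]
0.54 [47, 43, 6, 4, 18, 54, 94, 91, 45, 5, 4, 5, 5, 26, 99, 118]
0.56 [121, 115, 5, 4, 17, 56, 94, 88, 49, 6, 4, 4, 6, 4, 49, 47]
0.58 [198, 193, 4, 4, 15, 58, 94, 57, 47, 5, 5, 5, 5, 5, 5, 321]
0.60 [260, 259, 5, 4, 4, 19, 44, 18, 13, 3, 4, 4, 4, 4, 280, 319]
0.62 [261, 260, 4, 4, 4, 5, 3, 5, 4, 4, 4, 4, 5, 244, 276, 4]
0.64 [8, 8, 4, 4, 4, 3, 4, 14, 15, 15, 14, 181, 211, 230, 5, 4]
```

View pics/b.png

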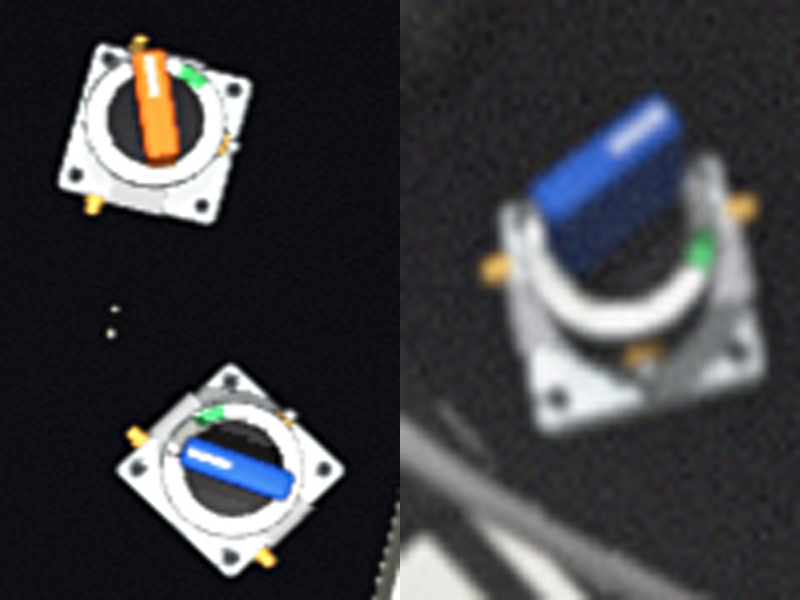

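The blue bar is centred near (0.403, 0.180), its top is at about 0.090, and its pointer is at yaw 70°. The knob starts open, with the green clockwise towards +x. I'll set out with the tool turning -1.50 so the closing line is across the bar.

```bash
python3 -m handwheel '[[-30,-26,-10,-0.15,1],[-60,-52,-20,-0.3,1],[-90,-78,-30,-0.45,1],[-120,-104,-40,-0.6,1],[-150,-130,-40,-0.75,1],[-180,-156,-40,-0.9,1],[-210,-182,-40,-1.05,1],[-220,-190,-40,-1.1,1]]' 60
python3 - <<'E'
from h import *
t=cam('top');s=cam('side');w=cam('wrist')
cv2.imwrite('pics/c.png',cv2.resize(np.vstack([np.hstack([t['color'],s['color']]),np.hstack([w['color'],w['color']*0])]),(800,600)))
print(np.round(sensors.get_state()['joint_pos'],3))
E
```

```text
clock: 1.05
tcp_pos: [0.3179, 0.308, 0.2714]
orientation: [0.0, -0.401, 0.916, -0.0]
wrist_force: [-0.0, 0.3, -0.5]
finger_gap: 0.0849
grip_force: 0.0
[ 0.591  0.047 -0.182  1.341  0.    -0.228]
```

View pics/c.png

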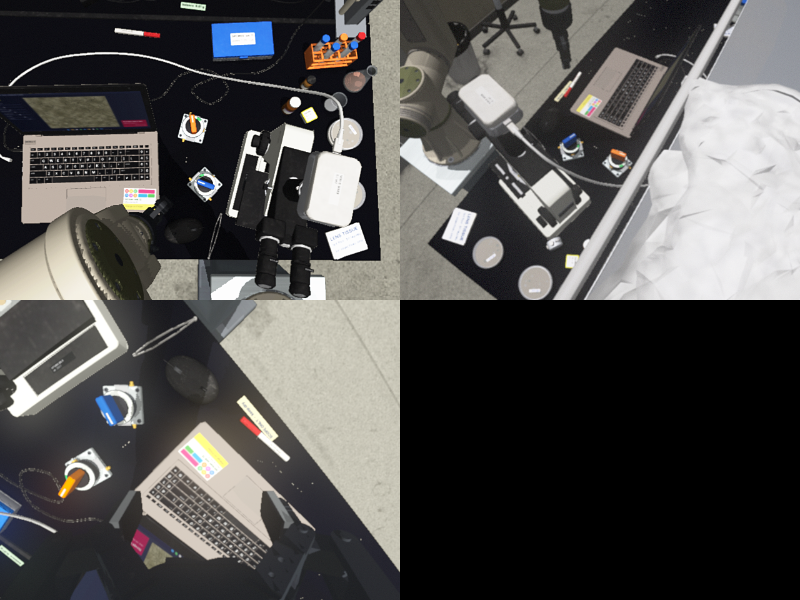

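The pictures show the arm left of the knobs, with blue at wrist px ~(190,655/2) and the microscope on the right. With this yaw the wrist camera would end up on the microscope side, so I'll use the opposite half-turn: the camera goes to the laptop side and joint 6 stays in range.

```bash
python3 -m handwheel '[[0,0,0,0.15,1],[0,0,0,0.3,1],[0,0,0,0.45,1],[0,0,0,0.6,1],[0,0,0,0.75,1],[0,0,0,0.9,1],[0,0,0,1.05,1],[0,0,0,1.2,1]]' 60
python3 -m handwheel '[[0,0,0,0.15,1],[0,0,0,0.3,1],[0,0,0,0.45,1],[0,0,0,0.6,1],[0,0,0,0.75,1],[0,0,0,0.9,1],[0,0,0,1.05,1],[0,0,0,1.2,1]]' 60
python3 - <<'E'
from h import *
st=sensors.get_state();q1=st['joint_pos'][0];print(np.round(st['joint_pos'],3),np.round(st['tcp_pos'],4),st['orientation'])
t=cam('top')
p=depthpts(t,np.ones((480,640)));p=p[(p[:,2]>.2)&(p[:,1]>.15)&(p[:,0]<.5)]
r=np.c_[p[:,0]*np.cos(q1)+p[:,1]*np.sin(q1),-p[:,0]*np.sin(q1)+p[:,1]*np.cos(q1),p[:,2]]
for a in np.arange(.1,.6,.04):
    s=r[abs(r[:,0]-a)<.02]
    if len(s)>5: print('rad %.2f lat %.3f..%.3f  z %.3f..%.3f n%d'%(a,*np.percentile(s[:,1],[1,99]),*np.percentile(s[:,2],[2,98]),len(s)))
c,s_=np.cos(q1),np.sin(q1);tp=st['tcp_pos'];print('tcp arm',tp[0]*c+tp[1]*s_,-tp[0]*s_+tp[1]*c)
m=p=None
w=cam('wrist')
p=depthpts(w,np.ones((480,640)))
a=(-np.arange(2)).tolist()
for j,nm in enumerate(('blue','orange')):
    k,l,stt,ce=cv2.connectedComponentsWithStats(masks(w)[j])
    i=1+np.argmax(stt[1:,4]);print(nm,stt[i],np.round(ce[i]))
cv2.imwrite('pics/d.png',np.hstack([cv2.resize(t['color'],(400,300)),cv2.resize(w['color'],(400,300))]))
E
```

```text
clock: 2.0
tcp_pos: [0.3161, 0.3113, 0.2712]
orientation: [-0.0, 0.19, 0.982, 0.0]
wrist_force: [0.4, -0.8, 0.9]
finger_gap: 0.0857
grip_force: 0.0
clock: 2.8
tcp_pos: [0.3161, 0.3113, 0.2712]
orientation: [-0.0, 0.711, 0.703, -0.0]
wrist_force: [-0.4, -0.2, 0.6]
finger_gap: 0.0852
grip_force: 0.0
[ 0.596  0.048 -0.182  1.341  0.     2.179] [0.3161 0.3113 0.2712] [-2.24766005e-04  7.11420016e-01  7.02767038e-01 -2.58129130e-05]
rad 0.38 lat 0.035..0.046  z 0.573..0.682 n320
rad 0.42 lat 0.030..0.051  z 0.440..0.760 n8823
rad 0.46 lat 0.030..0.082  z 0.385..0.760 n21045
rad 0.50 lat 0.031..0.075  z 0.339..0.732 n1017
tcp arm 0.436342874834762 0.08012987134417421
blue [384 294  29  50 811] [396. 320.]
orange [ 508  275   59   30 1050] [536. 288.]
```

View pics/d.png

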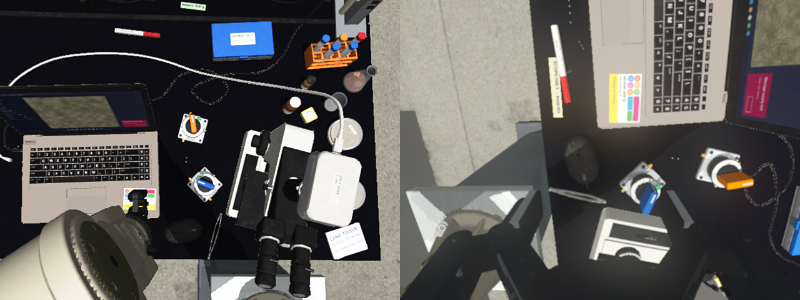

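```bash
python3 -m handwheel '[[-30,20,0,0.12,1],[-60,40,0,0.25,1],[-70,48,0,0.337,1],[-70,48,0,0.337,1]]' 60
python3 - <<'E'
from h import *
st=sensors.get_state();q1=st['joint_pos'][0];print(np.round(st['joint_pos'],3))
ims=[]
for n in('top','side'):
    t=cam(n);ims.append(cv2.resize(t['color'],(400,300)))
    p=depthpts(t,np.ones((480,640)));p=p[(p[:,2]>.2)&(p[:,0]<.55)]
    r=np.c_[p[:,0]*np.cos(q1)+p[:,1]*np.sin(q1),-p[:,0]*np.sin(q1)+p[:,1]*np.cos(q1),p[:,2]]
    print(n,'rows z, cols rad .26...50: lat min..max mm')
    for z in np.arange(.3,.84,.04):
        print('%.2f'%z,['%d..%d'%(1000*s[:,1].min(),1000*s[:,1].max()) if len(s:=r[(abs(r[:,2]-z)<.02)&(abs(r[:,0]-a)<.02)&(r[:,1]>-.12)&(r[:,1]<.2)])>4 else '-' for a in np.arange(.26,.54,.04)])
w=cam('wrist');ims.append(cv2.resize(w['color'],(400,300)));ims.append(ims[0]*0)
cv2.imwrite('pics/e.png',np.vstack([np.hstack(ims[:2]),np.hstack(ims[2:])]))
E
```

```text
clock: 3.3
tcp_pos: [0.3651, 0.2395, 0.2712]
orientation: [-0.0, 0.817, 0.576, 0.0]
wrist_force: [0.1, 0.6, 0.1]
finger_gap: 0.0854
grip_force: 0.0
[ 0.396  0.034 -0.196  1.34   0.     2.31 ]
top rows z, cols rad .26...50: lat min..max mm
0.30 ['-119..-71', '-119..-29', '-119..-34', '-119..-91', '-', '-', '-', '-']
0.34 ['-119..6', '-119..-12', '-119..-37', '-119..-115', '-', '-', '-', '-']
0.38 ['-92..2', '-40..-28', '-', '-119..-114', '-', '-', '-', '-']
0.42 ['-', '-', '-', '-', '-', '-', '-', '-']
0.46 ['-', '-', '-119..-86', '-119..-89', '-119..-118', '-', '-', '-']
0.50 ['-', '-', '-119..-89', '-119..-93', '-', '-', '-', '-']
0.54 ['-', '-', '-', '-', '-', '-', '-', '-']
0.58 ['-', '-', '-', '-', '-', '-', '-', '-']
0.62 ['-', '-', '-', '-', '-', '-', '-', '-']
0.66 ['-', '-', '-', '-', '-', '-', '-', '-']
0.70 ['-', '-', '-', '-', '-', '38..124', '-', '-']
0.74 ['-', '-', '-', '32..101', '30..126', '30..126', '-', '-']
0.78 ['-', '-', '-', '36..79', '36..125', '38..123', '-', '-']
0.82 ['-', '-', '-', '-', '-', '-', '-', '-']
side rows z, cols rad .26...50: lat min..max mm
0.30 ['-', '-', '-', '-119..112', '108..117', '35..46', '-', '-']
0.34 ['-119..-75', '-119..-111', '-', '83..122', '47..96', '21..64', '24..43', '-']
0.38 ['-93..-1', '-', '-', '83..117', '44..81', '22..82', '30..48', '-']
0.42 ['-', '-', '-', '57..63', '40..57', '42..89', '-', '-']
0.46 ['-', '-', '-119..-93', '-119..74', '38..63', '41..99', '-', '-']
0.50 ['-', '-', '-119..-94', '-119..63', '37..55', '42..99', '-', '-']
0.54 ['-', '-', '-', '-', '39..54', '41..68', '-', '-']
0.58 ['-', '-', '-', '-', '-', '-', '-', '-']
0.62 ['-', '-', '-', '-', '-', '-', '-', '-']
0.66 ['-', '-', '-', '-', '-', '-', '-', '-']
0.70 ['-', '-', '-', '-', '-', '-', '-', '-']
0.74 ['-', '-', '-', '-', '-', '-', '-', '-']
0.78 ['-', '-', '-', '-', '-', '-', '-', '-']
0.82 ['-', '-', '-', '-', '-', '-', '-', '-']
```

View pics/e.png

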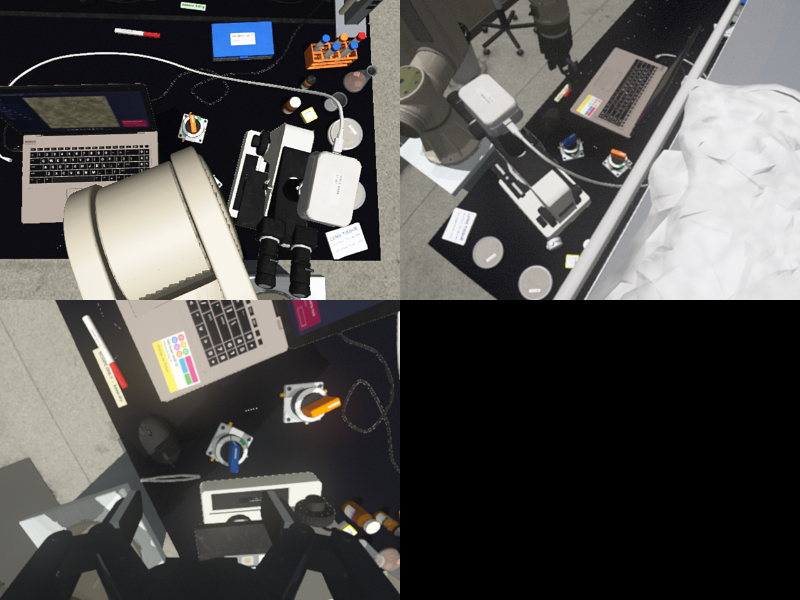

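The wrist housing stays about 60 mm clear of the microscope's head. Blue shows at wrist px ~(375,248), unobstructed, so I measure it from here.

```bash
python3 - <<'E'
from h import *
w=cam('wrist');st=sensors.get_state()
m=masks(w)[0];k,l,s,ce=cv2.connectedComponentsWithStats(m);i=1+np.argmax(s[1:,4]);print(s[i])
p=depthpts(w,l==i);tp=p[p[:,2]>np.percentile(p[:,2],95)-.006]
print(np.percentile(p[:,2],[50,95]),len(tp),tp.mean(0),cv2.minAreaRect(np.float32(tp[:,:2]*1000)))
a,b=st['orientation'][1:3];x=np.array([a*a-b*b,2*a*b]);y=np.array([2*a*b,b*b-a*a]);print('yaw x',np.degrees(np.arctan2(x[1],x[0])))
d=np.array([.403,.180])-st['tcp_pos'][:2];print('tool mm',1000*d@x,1000*d@y)
E
```

```text
[365 226  19  52 706]
[0.08952077 0.09130296] 503 [0.40161971 0.18000839 0.08989279] ((402.3693542480469, 179.950927734375), (47.606658935546875, 14.267226219177246), 69.8965072631836)
yaw x 70.54767303404842
tool mm -44.24565807166034 57.10847523650058
```

All views agree on (0.4025, 0.180) and a bar top of 0.090. I go above it and down to about z = 0.13.

```bash
python3 -m handwheel '[[-15,19,0,0.01,1],[-30,38,0,0.01,1],[-44,57,10,0.01,1],[-44,57,50,0.01,1],[-44,57,90,0.01,1],[-44,57,130,0.01,1],[-44,57,141,0.01,1],[-44,57,141,0.01,1]]' 60
python3 - <<'E'
from h import *
st=sensors.get_state();print(np.round(st['joint_pos'],3),st['tcp_pos'])
w=cam('wrist');t=cam('side')
cv2.imwrite('pics/f.png',np.hstack([cv2.resize(w['color'],(400,300)),cv2.resize(t['color'][120:300,180:420],(400,300))]))
E
```

```text
clock: 4.3
tcp_pos: [0.4017, 0.1797, 0.1292]
orientation: [-0.001, 0.82, 0.573, -0.002]
wrist_force: [-0.2, -0.1, 0.8]
finger_gap: 0.0853
grip_force: 0.0
[ 0.238  0.119 -0.462  0.994  0.     2.159] [0.40167716 0.17969843 0.12918487]
```

View pics/f.png

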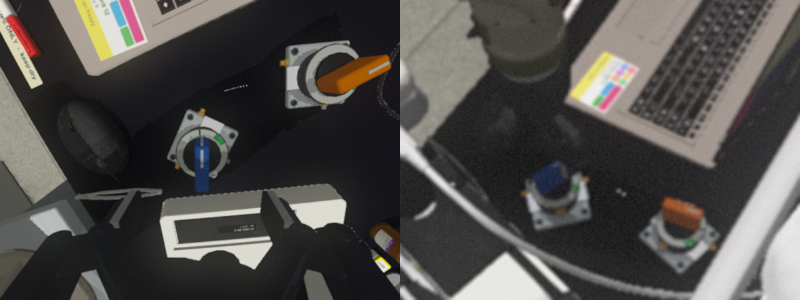

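```bash
python3 - <<'E'
from h import *
w=cam('wrist');t=cam('side');tcp=np.array(sensors.get_state()['tcp_pos'])
for c in(w,t):
    for z in(0,-.04,.1,.2):
        d=R(c).T@(tcp+[0,0,z]-np.array(c['xyz']));s=d[:2]/d[2];s=s*(1+c['k1']*s@s);print(z,np.round([c['fx']*s[0]+c['cx'],c['fy']*s[1]+c['cy']]),round(d[2],3),end=' ')
    print()
m=masks(w)[0];k,l,s,ce=cv2.connectedComponentsWithStats(m);i=1+np.argmax(s[1:,4])
p=depthpts(w,l==i);tp=p[p[:,2]>np.percentile(p[:,2],95)-.006]
print(s[i],tp.mean(0),cv2.minAreaRect(np.float32(tp[:,:2]*1000)))
cv2.imwrite('pics/g.png',t['color'][:480])
E
```

```text
0 [322. 307.] 0.161 -0.04 [322. 273.] 0.199 0.1 [322. 550.] 0.066 0.2 [ 321. -320.] -0.028 
0 [269. 209.] 0.822 -0.04 [271. 220.] 0.858 0.1 [263. 179.] 0.733 0.2 [255. 140.] 0.643 
[ 307  221   24   86 1696] [0.40347681 0.18078144 0.08993227] ((403.0782775878906, 180.10202026367188), (47.18000030517578, 13.63001537322998), 70.16907501220703)
```

View pics/g.png

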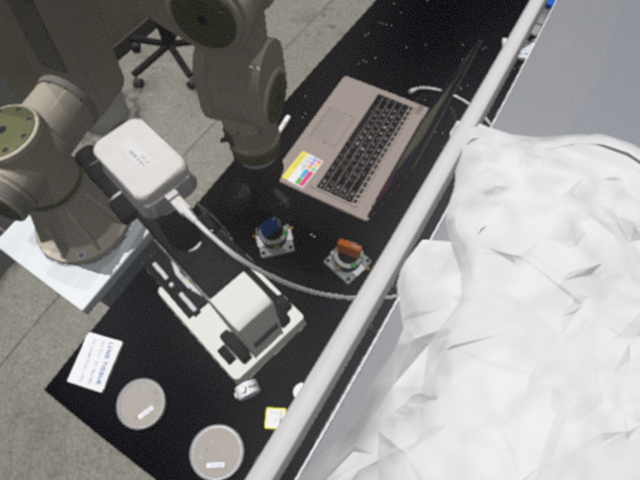

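The side view shows the black gripper at px (265,190), right above the blue knob at (272,225) and clear of the microscope. I descend and grip lightly.

```bash
python3 -m handwheel '[[0,1,30,0,1],[0,1,55,0,1],[0,1,67,0,1],[0,1,67,0,1],[0,1,67,0,0.05],[0,1,67,0,0.05],[0,1,67,0,0.05],[0,1,67,0,0.05]]' 50; python3 -m handwheel '[[0,0,0,0,0.05],[0,0,0,0,0.05],[0,0,0,0,0.05],[0,0,0,0,0.05]]' 50
```

```text
clock: 5.3
tcp_pos: [0.4049, 0.1792, 0.0641]
orientation: [0.0, 0.82, 0.572, 0.001]
wrist_force: [-0.2, -0.2, 0.6]
finger_gap: 0.028
grip_force: 0.0
clock: 5.7
tcp_pos: [0.4024, 0.18, 0.0639]
orientation: [-0.002, 0.82, 0.572, -0.0]
wrist_force: [-7.2, 2.3, 10.1]
finger_gap: 0.0134
grip_force: 50.3
```

```bash
python3 -m handwheel '[[0,0,0,0.12,0.05],[0,0,0,0.24,0.05],[0,0,0,0.36,0.05],[0,0,0,0.48,0.05],[0,0,0,0.6,0.05],[0,0,0,0.72,0.05],[0,0,0,0.84,0.05],[0,0,0,0.86,0.05]]' 50; python3 -m handwheel '[[0,0,0,0,0.05],[0,0,0,0,0.05]]' 50; python3 -c "
from h import *
s=sensors.get_state();print(s['joint_pos'],s['ft_torque'])"
```

```text
clock: 6.5
tcp_pos: [0.4024, 0.1799, 0.0639]
orientation: [-0.001, 0.984, 0.177, -0.001]
wrist_force: [-7.5, 3.8, 10.2]
finger_gap: 0.013
grip_force: 50.2
clock: 6.7
tcp_pos: [0.4024, 0.1799, 0.0639]
orientation: [-0.001, 0.984, 0.178, -0.001]
wrist_force: [-7.1, 2.6, 10.4]
finger_gap: 0.0128
grip_force: 50.2
[ 2.35933429e-01  1.87174128e-01 -5.61658395e-01  8.24237526e-01
  2.81685057e-03  3.01871097e+00] [ 0.56954536  1.42782905 -0.02114686]
```

It turned the full 0.86 rad with little remaining torque. I release and lift.

```bash
python3 -m handwheel '[[0,0,0,0,1],[0,0,0,0,1],[0,0,0,0,1],[0,0,0,0,1],[0,0,0,0,1],[0,0,0,0,1],[0,0,0,0,1],[0,0,0,0,1]]'; python3 -m handwheel '[[0,0,-30,0,1],[0,0,-70,0,1],[0,0,-110,0,1],[20,0,-150,0,1],[50,0,-180,0,1],[80,0,-190,0,1],[80,0,-190,0,1]]'
python3 - <<'E'
from h import *
print(sensors.get_state()['qvel'].round(3))
ims=[]
for n in('wrist','side'):
    c=cam(n)
    for j in(0,1):
        m=masks(c)[j]
        if n=='side': k=m*0;k[200:270,240:380]=1;m=m*k
        k,l,s,ce=cv2.connectedComponentsWithStats(m);i=1+np.argmax(s[1:,4]);p=depthpts(c,l==i);tp=p[p[:,2]>.086]
        print(n,j,ce[i].round(),cv2.minAreaRect(np.float32(tp[:,:2]*1000)) if len(tp) else '')
    ims.append(cv2.resize(c['color'] if n=='wrist' else c['color'][195:285,240:360],(400,300)))
cv2.imwrite('pics/i.png',np.hstack(ims))
E
```

```text
clock: 7.5
tcp_pos: [0.4043, 0.179, 0.0633]
orientation: [-0.0, 0.984, 0.178, 0.0]
wrist_force: [0.5, -0.2, -0.6]
finger_gap: 0.0853
grip_force: 0.0
clock: 8.2
tcp_pos: [0.4833, 0.2082, 0.255]
orientation: [-0.0, 0.984, 0.178, 0.003]
wrist_force: [-1.1, 0.2, -0.0]
finger_gap: 0.0857
grip_force: 0.0
[-0.001 -0.025 -0.111  0.011 -0.003 -0.006]
wrist 0 [320. 295.] ((403.86810302734375, 179.42953491210938), (46.13143539428711, 13.520833015441895), 20.007234573364258)
wrist 1 [344. 138.] ((562.2026977539062, 215.40084838867188), (46.36906814575195, 14.027032852172852), 8.722567558288574)
side 0 [270. 224.] ((403.33575439453125, 179.10006713867188), (46.45184326171875, 14.846482276916504), 22.763254165649414)
side 1 [347. 246.] ((562.7335815429688, 215.03622436523438), (46.194671630859375, 15.032100677490234), 10.575467109680176)
```

View pics/i.png

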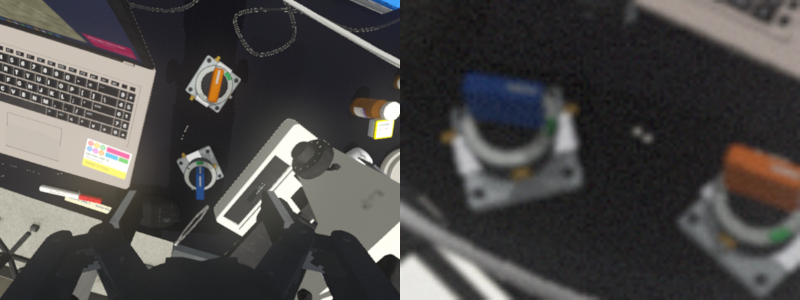

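The blue bar turned from 70° to about 20°, i.e. 0.87 rad, with its pointer in the green. Orange is unchanged at 9° and the gripper is clear. I hand in.

```bash
python3 -m handwheel '[[0,0,0,0,1],[0,0,0,0,1]]' | head -1; python3 -c "
from workcell import workorder;print(workorder.hand_in())"
```

```text
clock: 8.5
the job is handed in; nothing more can be done
None
```

I turned the blue knob about 0.87 rad clockwise, past its detent and into the green, then released it and moved clear; the orange knob stayed open, and the job was handed in at about 8.5 s (no verdict was returned).

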